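Press the flanged bushing into the grinding wheel

ROBOT

A 6-joint arm with a two-finger parallel gripper is mounted at the origin on the work surface. World frame = base frame: x ahead of the robot, y to its left, z up, the work surface at z = 0. Lengths are in mm, angles in rad, forces in N, time in s.
With the tool pointing down it reaches from about 325 to 900 mm from the base axis. Payload 6.1 kg.
Tool frame: the origin (TCP) lies midway between the tips of the shut fingers; the grasp point (between the pads) lies hold_point_z behind it (hold_point_z is the distance from the TCP to the grasp point, in mm); z points along the fingers, y is the line along which they close (so a half turn about z gives the same grasp; the last joint's range is limited). The gripper opens to 87 mm and grips with 3 to 60 N. Pads are 19 mm wide; open, the fingers measure 117 mm over their backs; the gripper's body (75 mm by 190 mm) begins 51 mm behind the grasp point.
Start: joints at [1.002, 0.22, 1.526, -0, 1.395, -0.126], TCP at [267.792, 564.715, 222.538] pointing down, gripper open.
Joint ranges: [-2.98, 2.98], [-0.91, 2.08], [0.09, 2.57], [-1.24, 4.39], [0.2, 2.65], [-2.68, 2.68]. Speed limits (rad/s): [2.57, 2.57, 3.01, 3.14, 3.14, 3.14].

INTERFACE

Orientations are given as a rotation vector (axis times angle).
In Python, from station import * gives the robot as it stands. The module is installed in compiled form; this text tells all that it offers.
- The arm moves only by the tool arm_command, never from a script. Its argument "moves" is a list of rows, each a list of 3 entries, a list of its own where there are three numbers: the turn, a rotation vector about the tool's x, y, z scaled (see below), then the shift along the tool's x, y, z scaled (see below), then the opening, from 0 (shut) to 1 (fully open). A call has exactly 5 rows; each row is the pose to reach, as a shift and turn from the pose commanded when the call began, along the tool's axes at that moment; what a row does not reach only later rows make up. The controller multiplies each number of a shift by 15 cm and each number of a turn by 90 degrees. A row lasts 1/10 s, in which the tool goes at most 50 mm and 8.59 degrees, less where a joint would pass 70% of its speed; a pose out of reach is approached as far as the arm can. A call with a number of a shift or a turn outside -1 to 1 is refused whole. A call with a gripper value outside its range is refused whole. The fingers move at their own pace and stop on an object; "newtons" is the grip in N (left out, the last holds). Time passes only in rows, so rows that repeat a pose let the fingers close, or fill a call up. It gives the time, the measured TCP pose, the force, the opening and the grip force at its end, in the units of the state.
- read_state(): the state, without advancing time (a new reading comes with each control period).
- grab_frame(name): name is "scene" or "top" or "wrist"; returns (picture, depth): 384x512x3 uint8, blue, green, red; 384x512 float32, mm along the optical axis (not along the pixel's ray), 0 where there is no reading.
- camera_model(name): a dict with "fx", "fy", "cx", "cy" (pixels), "world_to_cam" (4x4, takes a point from world to camera coordinates). Camera axes: x right, y down, z forward; pixel columns grow to the right and rows downward; lengths in mm; the calibration is good to about 2 mm. A picture is of the moment at which its call begins: read the wrist's pose just before it. camera_model takes no time and is no camera call; for the wrist camera it gives the pose at the moment of the call.
- hand_in(): hands the job in; it is judged then, once.
The state is a dict: "t": time; "q": joint angles; "qvel": joint speeds; "tau": joint torques, N m; "tool_pos": TCP position; "orientation": TCP orientation; "ft_force": force on the tool from outside, world axes, zero at the start; "wrist_torque": the same for the moment, N m; "gripper_width": opening from 0.0 (shut) to 1.0 (fully open); "finger_force": force on a finger pad.
Only numpy, scipy, OpenCV 4.12 (cv2) and the standard library are available. Lean on these libraries where they do the work, as an engineer would, in place of code of your own. Each camera call takes 0.05 s, during which the arm holds its last target. There are 200 camera calls.

TASK

Pull the plain flat-topped flanged bushing (the one with the hole and no collar) up out of its sprung catches on the storage rail and press it, flange up, into the bore of the grinding wheel that is held, not quite centred, between the pins of its board, until the flange sits fully home and flush on the wheel's face, then let go. The wheel is brittle: press steadily and never with more than 35 N. Leave the other two brass parts in the rail and everything else on the bench as it is.

Things in the scene. Friction and masses are not known exactly. Their poses are not given: they have to be found in the camera images.
- bushing: The brass bushing to fit: sleeve 25 mm in diameter, 20 mm long (its lowest 6 mm taper to 21 mm), under a flat round flange 42 mm in diameter, 7 mm thick; 16 mm hole, flat top; 0.09 to 0.18 kg. Origin: centre of the sleeve's lower end; z up the axis, so the flange spans z = 20 to 27 mm. It starts in one of the rail's seats, flange resting on the rail's top.
- bushing_shoulder (a point): Centre of the underside of the bushing's flange (the shoulder), 20 mm above bushing's origin.
- board: Plywood board 190 x 190 x 15 mm, fixed to the bench, with four 8 mm steel pins 30 mm tall near its corners. Origin: centre of its underside; z up. Between the pins lies a violet-grey grinding wheel, 150 mm diameter, 25 mm thick, held fast but not centred: its centre may be up to 6 mm off the board's centre along each of the board's axes. Its pose is not given: find its bore by touch or sight.
- face_mid (a point): Point over the board's centre in the plane of the wheel's upper face, 40 mm above the bench. The wheel's bore (26.4 mm diameter, 25 mm deep, amid a 72 mm paper disc) lies near it. The wheel does not shift when pushed. In the bore the sleeve slips in some 9 mm and stands, maybe leaning; sprung balls then resist with 8 to 18 N until the shoulder bottoms hard, and hold it there.
- wheel_z (a joint): How far the grinding wheel is pressed down into the thin rubber pad under it, m: 0 at rest, 1 mm for every 25 N of downward push on the wheel (so 1.4 mm at 35 N); it springs back when released.
- rail: Aluminium storage rail, a block 100 mm (x) by 240 mm (y) by 30 mm high, fixed to the bench. Origin: centre of its underside; y along its length. Three seats (28 mm holes) at y = -80, 0 and +80 mm hold the three brass parts, in any order; their flanges rest on its top.
- rail_top (a point): Centre of the rail's top face, 30 mm above the bench. At each seat two sprung steel balls (16 mm), on its +x and -x sides, overlap the flange's edge by 1.5 mm from above, backed by dark blocks 24 mm high; the sides along the rail's length (+y, -y) are free for fingers. Pulling a part straight up past the balls takes roughly 9 to 18 N.
- collar_bushing: Brass bushing of the same sleeve and flange but with a collar 27 mm in diameter standing 18 mm above the flange; origin at the sleeve's lower end. Not to be used; stays in the rail.
- plug: Brass plug of the same sleeve and flange, without a hole and with a small stud (12 mm diameter, 6 mm high) on top; origin at the sleeve's lower end. Not to be used; stays in the rail.
- screwdriver: Screwdriver lying on the bench between rail and wheel, pointing away from the robot; origin under its middle. Leave alone.
- wrench: Steel wrench lying flat near the far side of the bench; leave alone.
- oil_bottle: Grey oil bottle, 52 mm diameter, 130 mm tall, standing near the far side; origin under its centre. Leave alone.
- knife: Kitchen knife with a red handle, lying near the far left; leave alone.
- mug: White mug, 76 mm diameter, 85 mm tall, on the right of the bench; origin under its centre. Leave alone.
Things that resemble listed ones, but are neither listed nor needed, are in the scene too. What is shaped like the bushing but purple is not meant.

How it is judged (in metres and radians):
On the way:
1. the bushing has been lifted clear of the rail and its catches (z of bushing in the frame of rail above 0.045 m), for 0.1 s.
At the end, for the whole second after the job is handed in: the bushing stands flange up in the wheel's bore, upright within 0.06 rad, its shoulder (within 11 mm of the board's centre) at the wheel's face to 1.5 mm, at rest and released; the collared bushing and the plug are still in their seats (moved less than 10 mm) (horizontal distance between bushing_shoulder and face_mid below 0.011 m and z of bushing_shoulder in the frame of face_mid between -0.002 and 0.0015 m and angle between bushing's own z axis and vertical below 0.06 rad and linear speed of bushing below 0.02 m/s and distance of each of collar_bushing, plug from where it was at the start of the episode below 0.01 m); the robot touches nothing.
It fails at once if the brittle wheel is pressed down with more than 35 N (1.4 mm into its pad) (value of joint wheel_z above 0.0014 m).
It fails at once if another part is pulled from the rail (moved more than 15 mm) (distance of any of collar_bushing, plug from where it was at the start of the episode above 0.015 m).
It fails at once if a bystander on the bench is shifted by more than 40 mm (distance of any of screwdriver, wrench, oil_bottle, knife, mug from where it was at the start of the episode above 0.04 m).
It also fails if it takes over 72 s, if anything falls off the work surface, if the arm or the gripper's body presses on something with over 40 N, if the wrist force passes 120 N, or if a joint passes its speed limit or range.

## Working session

There is one attempt and no reset: what is moved stays moved. The work goes in short steps, Python scripts to look and compute and a tool call to move; the robot and the scene stay as the last step left them, time stands still between calls to the robot, and variables do not carry over. Pictures are saved under pics/ and viewed, at most 10 in all, crops included, and the job is handed in when it is done.

Besides the shell and the picture viewer there is one more tool, called after "Emit:" as a command line: name --argument value ..., lists and objects as JSON in quotes. arm_command: Moves the arm, as the interface text tells. Shifts and turns lie within -1 to 1; 1 stands for 15 cm of shift or 90 degrees of turn. Its arguments: {"type":"object","properties":{"moves":{"type":"array","items":{"type":"array"}},"newtons":{"type":"number"}},"required":["moves"]}

```bash
mkdir -p pics; cat > h.py <<'E'
from station import *
import numpy as np, cv2
from scipy.spatial.transform import Rotation as R
def cloud(name):
    m=camera_model(name); im,d=grab_frame(name)
    v,u=np.mgrid[:384,:512]
    P=np.stack([(u-m["cx"])/m["fx"]*d,(v-m["cy"])/m["fy"]*d,d],-1)
    T=np.linalg.inv(np.array(m["world_to_cam"]))
    W=P@T[:3,:3].T+T[:3,3]; W[d==0]=np.nan
    return im,d,W
E
python3 - <<'E'
from h import *
s=read_state(); print(s)
for n in("top","scene"):
    im,d,W=cloud(n); np.savez("/tmp/%s.npz"%n,im=im,W=W); cv2.imwrite("pics/%s.png"%n,im)
E
```

```text
{'t': 0.0, 'q': array([ 1.00197017e+00,  2.21231178e-01,  1.52760633e+00,  6.30302454e-07,
        1.39471576e+00, -1.26057673e-01]), 'qvel': array([ 2.41014799e-04, -4.57733871e-05, -7.66384984e-04,  2.62112752e-04,
        1.85827576e-03, -3.17487046e-04]), 'tau': array([-4.47780067e-04, -4.94615149e+01, -3.87365842e+01,  6.98933378e-02,
        5.73852437e-02, -1.46707112e-04]), 'tool_pos': array([267.4167243 , 564.20971745, 221.43667154]), 'orientation': array([-6.89684998e-01, -3.06426711e+00,  2.89474858e-03]), 'ft_force': array([-0.60675395, -0.70623134, -0.80608541]), 'wrist_torque': array([0.00502135, 0.01894432, 0.02262309]), 'finger_force': 0.0, 'gripper_width': 0.9988844887757324}
```

View pics/top.png

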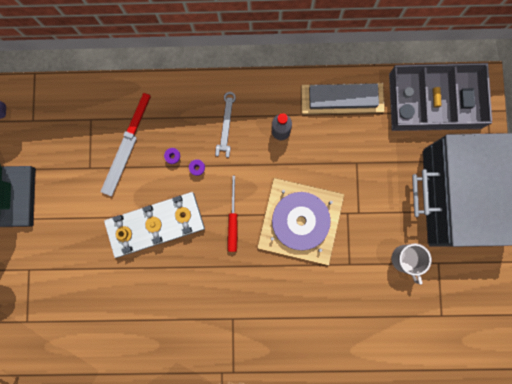

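View pics/scene.png

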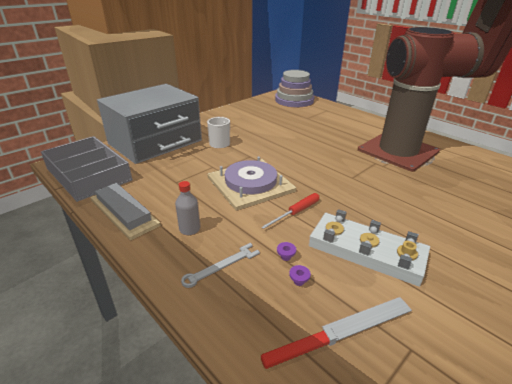

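The top view shows the three brass parts at (123,234), (153,225) and (183,215), and the purple look-alikes at (172,156) and (197,168). The wheel bore is at (301,221). In the scene view, the collared part is the rail's right one, at (408,247). Next I'll crop in close on the brass parts and measure.

```bash
python3 - <<'E'
from h import *
a=np.load("/tmp/top.npz"); b=np.load("/tmp/scene.npz")
W=a["W"];im=a["im"]
c1=cv2.resize(im[185:265,95:215],None,fx=4,fy=4,interpolation=cv2.INTER_CUBIC)
c2=cv2.resize(b["im"][200:280,300:440],None,fx=4,fy=4,interpolation=cv2.INTER_CUBIC)
o=np.zeros((640,560,3),np.uint8);o[:320,:480]=c1;o[320:]=c2
cv2.imwrite("pics/crop.png",cv2.resize(o,(525,600)))
for p in[(123,234),(153,225),(183,215),(301,221),(312,210),(301,232),(172,156),(290,221)]:
    print(p,W[p[1],p[0]].round(1))
hsv=cv2.cvtColor(im,cv2.COLOR_BGR2HSV)
m=((hsv[...,0]>15)&(hsv[...,0]<28)&(hsv[...,1]>150)&(hsv[...,2]>120)&(W[...,2]>30)&(W[...,2]<70)).astype(np.uint8)
n,l,st,c=cv2.connectedComponentsWithStats(m)
for i in range(1,n):
    if st[i,4]>40: w=W[l==i]; print("brass",c[i],st[i,4],np.nanmean(w,0).round(1),((w[:,:2].max(0)+w[:,:2].min(0))/2).round(1),w[:,2].max())
# rail: bright low sat at z~30
m=(abs(W[...,2]-30)<5)&(hsv[...,1]<40)&(hsv[...,2]>150); m[:, 215:]=0
r=cv2.minAreaRect(W[m][:,:2].astype(np.float32)); print("rail",r,cv2.boxPoints(r))
m=(abs(W[...,2]-15)<4)&(np.arange(512)>250)&(np.arange(512)<350);m[:175]=0;m[270:]=0
r=cv2.minAreaRect(W[m][:,:2].astype(np.float32)); print("board",r)
m=(abs(W[...,2]-40)<5)&(np.arange(512)>260)&(np.arange(512)<340);m[:185]=0;m[255:]=0
wh=W[m&(hsv[...,1]<60)&(hsv[...,2]>150)]; print("paper",cv2.minEnclosingCircle(wh[:,:2].astype(np.float32)),len(wh),np.median(wh[:,2]))
vi=W[m]; print("wheel",cv2.minEnclosingCircle(vi[:,:2].astype(np.float32)))
E
```

```text
(123, 234) [493.7 281.5  -2.5]
(153, 225) [513.9 189.6  46. ]
(183, 215) [540.8 120.2   5.2]
(301, 221) [ 518.8 -190.5   13.8]
(312, 210) [ 545.2 -217.4   39.7]
(301, 232) [ 489.6 -187.9   37.9]
(172, 156) [ 7.011e+02  1.511e+02 -4.000e-01]
(290, 221) [ 518.1 -160.5   39.1]
brass [182.37857143 214.42142857] 140 [540.1 115.9  37.7] [540.2 115.7] 42.16645447826386
brass [152.9017341  224.05202312] 173 [516.7 191.7  38.5] [516.8 191.2] 46.94067022692457
brass [123.5        233.59722222] 144 [493.3 264.9  46.2] [493.9 266.3] 61.19724704653163
rail ((516.4680786132812, 193.09548950195312), (100.74320983886719, 241.45664978027344), 16.95469856262207) [[433.0796   293.88727 ]
 [503.49207   62.925407]
 [599.85657   92.30371 ]
 [529.4441   323.26556 ]]
board ((519.3477172851562, -189.36483764648438), (190.19032287597656, 189.9591827392578), 75.74433135986328)
paper ((520.7587890625, -187.7882080078125), 89.73973083496094) 674 40.71855819617974
wheel ((519.681396484375, -187.50039672851562), 90.51988983154297)
```

View pics/crop.png

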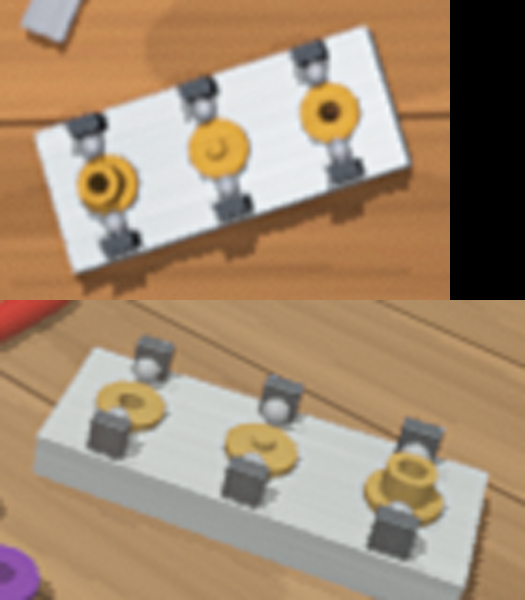

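The crop shows the plain bushing with a hole and no collar at top-view pixel (183,215). The plug with its stud is in the middle at (153,225), and the collared one is at (123,234). The measured seat, (540,116), agrees with the rail fit of (539.8,116.6). I'll use that and set out.

```bash
cat >> h.py <<'E'
def plan(x,y,z,yaw=None):
    s=read_state(); C=R.from_rotvec(s["orientation"]); p=s["tool_pos"]
    if yaw is None: v=C.as_matrix()[:,1]; yaw=np.degrees(np.arctan2(v[1],v[0]))
    a=np.radians(yaw); ty=np.array([np.cos(a),np.sin(a),0]); tz=np.array([0,0,-1.]); tx=np.cross(ty,tz)
    T=R.from_matrix(np.stack([tx,ty,tz],1))
    print("t",s["t"],"pos",p.round(2),"f",s["ft_force"].round(2),"w",round(s["gripper_width"],3),"ff",s["finger_force"])
    print("turn",((C.inv()*T).as_rotvec()/(np.pi/2)).round(4),"shift",(C.inv().apply(np.array([x,y,z])-p)/150).round(4))
E
python3 - <<'E'
from h import *
import station
print([n for n in dir(station) if not n.startswith('__')], getattr(station,'hold_point_z',None))
plan(540,116.5,200,106.95)
E
```

```text
['PlanningError', 'camera_model', 'grab_frame', 'hand_in', 'hold_point_z', 'read_state'] 18.700000000000003
t 0.1 pos [267.49 564.23 221.51] f [ 0.52 -0.01  0.8 ] w 1.001 ff 0.0
turn [-0.001  -0.0006 -0.4703] shift [-2.9205 -1.9182  0.1462]
```

Emit:
arm_command --moves '[[[0, 0, -0.094], [-0.25, -0.164, 0.01], 0.75], [[0, 0, -0.188], [-0.5, -0.328, 0.02], 0.75], [[0, 0, -0.282], [-0.75, -0.49, 0.03], 0.75], [[0, 0, -0.376], [-1, -0.656, 0.04], 0.75], [[0, 0, -0.47], [-1, -0.656, 0.04], 0.75]]'

```text
t: 0.6
tool_pos: [363.2, 407.5, 215.8]
orientation: [0.457, -3.108, 0.004]
ft_force: [-0.7, 0.4, -0.4]
gripper_width: 0.759
finger_force: 0.0
```

```bash
python3 - <<'E'
from h import *
plan(540,116.5,200,106.95)
E
```

```text
t 0.6 pos [363.17 407.51 215.76] f [-0.73  0.39 -0.38] w 0.759 ff 0.0
turn [-0.0015 -0.0005 -0.0025] shift [-0.5708 -2.197   0.1099]
```

Emit:
arm_command --moves '[[[0, 0, 0], [-0.08, -0.3, 0.02], 0.75], [[0, 0, 0], [-0.16, -0.6, 0.03], 0.75], [[0, 0, 0], [-0.24, -0.9, 0.05], 0.75], [[0, 0, 0], [-0.26, -1, 0.05], 0.75], [[0, 0, 0], [-0.26, -1, 0.05], 0.75]]'

```text
t: 1.1
tool_pos: [442.2, 277.2, 208.7]
orientation: [0.448, -3.109, 0.001]
ft_force: [-0.0, 0.3, 0.2]
gripper_width: 0.752
finger_force: 0.0
```

Emit:
arm_command --moves '[[[0, 0, 0], [-0.08, -0.3, 0.02], 0.75], [[0, 0, 0], [-0.16, -0.6, 0.03], 0.75], [[0, 0, 0], [-0.24, -0.9, 0.05], 0.75], [[0, 0, 0], [-0.26, -1, 0.05], 0.75], [[0, 0, 0], [-0.26, -1, 0.05], 0.75]]'

```text
t: 1.6
tool_pos: [522.1, 145.9, 201.2]
orientation: [0.451, -3.108, -0.001]
ft_force: [-0.5, 0.7, 1.0]
gripper_width: 0.75
finger_force: 0.0
```

```bash
python3 - <<'E'
from h import *
plan(540,116.5,200,106.95)
im,d,W=cloud("wrist"); np.savez("/tmp/w1.npz",im=im,W=W); cv2.imwrite("pics/w1.png",im)
plan(540,116.5,200,106.95)
E
```

```text
t 1.6 pos [522.09 145.94 201.25] f [-0.46  0.74  0.99] w 0.75 ff 0.0
turn [ 0.0004 -0.0004 -0.005 ] shift [-0.0588 -0.2221  0.0082]
t 1.65 pos [521.44 147.13 201.3 ] f [-0.75 -0.19  0.25] w 0.75 ff 0.0
turn [ 0.0007 -0.0005 -0.0042] shift [-0.0604 -0.231   0.0083]
```

View pics/w1.png

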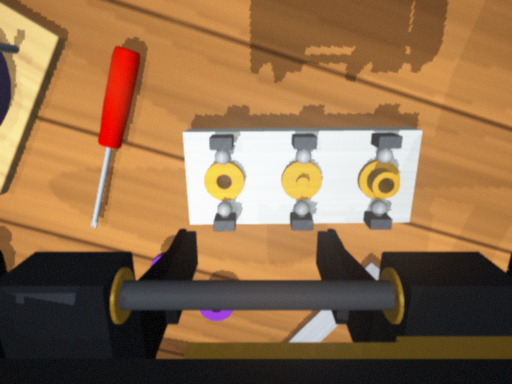

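The wrist view shows the plain bushing at (224,181), the plug at (302,181) and the collared one at (380,182). I'll measure the flange from this view.

```bash
python3 - <<'E'
from h import *
a=np.load("/tmp/w1.npz");W=a["W"];im=a["im"];m=camera_model("wrist")
hsv=cv2.cvtColor(im,cv2.COLOR_BGR2HSV)
k=((hsv[...,0]>13)&(hsv[...,0]<30)&(hsv[...,1]>170)&(hsv[...,2]>150)).astype(np.uint8); k[:150]=0;k[212:]=0;k[:,:195]=0;k[:,410:]=0
n,l,st,c=cv2.connectedComponentsWithStats(k)
T=np.linalg.inv(np.array(m["world_to_cam"]))
for i in range(1,n):
    if st[i,4]<100: continue
    uv=np.array([st[i,0]+(st[i,2]-1)/2,st[i,1]+(st[i,3]-1)/2])
    r=T[:3,:3]@np.array([(uv[0]-m["cx"])/m["fx"],(uv[1]-m["cy"])/m["fy"],1]); p=T[:3,3]+r*(36.-T[2,3])/r[2]
    print(uv,st[i],p.round(1),np.nanmedian(W[l==i],0).round(1))
k=(abs(W[...,2]-30)<4)&(hsv[...,1]<40)&(hsv[...,2]>150)
print(cv2.minAreaRect(W[k][:,:2].astype(np.float32)))
E
```

```text
[213. 180.] [206 166  15  29 177] [543.8 106.1  36. ] [546.8 103.3  36.4]
[380.  184.5] [362 172  37  26 392] [499.3 272.7  36. ] [496.4 266.7  54.2]
((519.4302368164062, 192.37228393554688), (100.5280990600586, 240.82598876953125), 17.027799606323242)
```

```bash
python3 - <<'E'
from h import *
a=np.load("/tmp/w1.npz");W=a["W"];im=a["im"];m=camera_model("wrist")
print(im[181,210:240:4].tolist())
T=np.linalg.inv(np.array(m["world_to_cam"]))
hsv=cv2.cvtColor(im,cv2.COLOR_BGR2HSV)
k=((hsv[...,0]>13)&(hsv[...,0]<30)&(hsv[...,1]>120)).astype(np.uint8);k[:155]=0;k[208:]=0;k[:,:195]=0;k[:,255:]=0
v,u=np.nonzero(k); 
for uv in [((u.min()+u.max())/2,(v.min()+v.max())/2),(302,181)]:
    r=T[:3,:3]@np.array([(uv[0]-m["cx"])/m["fx"],(uv[1]-m["cy"])/m["fy"],1]); print(uv,u.min(),u.max(),v.min(),v.max(),(T[:3,3]+r*(37.-T[2,3])/r[2]).round(1))
k=(abs(W[...,2]-36)<4)&(hsv[...,1]>100);k[:,:195]=0;k[:,255:]=0
print(k.sum(),cv2.minEnclosingCircle(W[k][:,:2].astype(np.float32)))
plan(541.5,116.3,75,106.95)
E
```

```text
[[84, 217, 247], [81, 212, 246], [66, 99, 120], [66, 100, 126], [79, 111, 142], [77, 116, 144], [85, 212, 245], [87, 212, 245]]
(np.float64(224.0), np.float64(180.5)) 205 243 162 199 [540.8 117.1  37. ]
(302, 181) 205 243 162 199 [518.5 194.   37. ]
1025 ((542.4371337890625, 115.89324951171875), 20.677024841308594)
t 1.65 pos [521.44 147.13 201.3 ] f [-0.75 -0.19  0.25] w 0.75 ff 0.0
turn [ 0.0007 -0.0005 -0.0042] shift [-0.0702 -0.2361  0.8417]
```

Emit:
arm_command --moves '[[[0, 0, 0], [-0.07, -0.236, 0.1], 0.75], [[0, 0, -0.004], [-0.07, -0.236, 0.3], 0.75], [[0, 0, -0.004], [-0.07, -0.236, 0.55], 0.75], [[0, 0, -0.004], [-0.07, -0.236, 0.8], 0.75], [[0, 0, -0.004], [-0.07, -0.236, 0.84], 0.75]]'

```text
t: 2.15
tool_pos: [537.1, 117.4, 70.7]
orientation: [0.466, -3.098, -0.002]
ft_force: [-0.5, -0.4, 0.3]
gripper_width: 0.75
finger_force: 0.0
```

```bash
python3 - <<'E'
from h import *
plan(541.5,116.3,32,106.95)
im,d,W=cloud("wrist"); np.savez("/tmp/w2.npz",im=im,W=W); cv2.imwrite("pics/w2.png",im)
plan(541.5,116.3,32,106.95)
E
```

```text
t 2.15 pos [537.08 117.43  70.72] f [-0.51 -0.36  0.3 ] w 0.75 ff 0.0
turn [ 0.0018 -0.0057  0.0017] shift [-0.0283 -0.0166  0.2579]
t 2.2 pos [538.34 117.27  72.22] f [-0.82 -0.61  0.19] w 0.749 ff 0.0
turn [ 0.0014 -0.0043  0.0017] shift [-0.02   -0.0129  0.268 ]
```

View pics/w2.png

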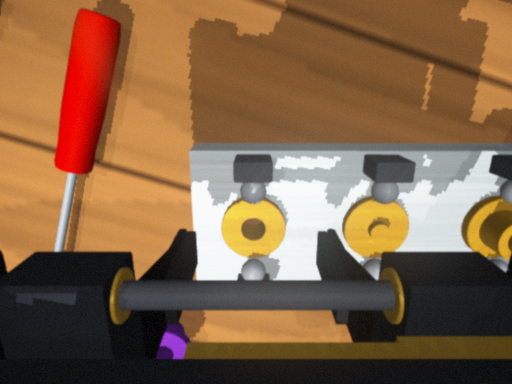

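The fingertips, at about x=180 and x=335, straddle the bushing at (254,229). I'll measure it once more here.

```bash
python3 - <<'E'
from h import *
a=np.load("/tmp/w2.npz");W=a["W"];im=a["im"];m=camera_model("wrist")
T=np.linalg.inv(np.array(m["world_to_cam"]))
hsv=cv2.cvtColor(im,cv2.COLOR_BGR2HSV)
k=((hsv[...,0]>13)&(hsv[...,0]<30)&(hsv[...,1]>120)).astype(np.uint8);k[:190]=0;k[265:]=0;k[:,:210]=0;k[:,300:]=0
v,u=np.nonzero(k); uv=((u.min()+u.max())/2,(v.min()+v.max())/2)
r=T[:3,:3]@np.array([(uv[0]-m["cx"])/m["fx"],(uv[1]-m["cy"])/m["fy"],1]); print(uv,u.min(),u.max(),v.min(),v.max(),(T[:3,3]+r*(37.-T[2,3])/r[2]).round(1))
k=(k>0)&(abs(W[...,2]-36)<4)
print(k.sum(),cv2.minEnclosingCircle(W[k][:,:2].astype(np.float32)),np.median(W[k][:,2]))
plan(541.5,116.5,50,106.95)
E
```

```text
(np.float64(253.0), np.float64(227.5)) 222 284 199 256 [543.4 115.3  37. ]
2508 ((542.3338012695312, 115.56317138671875), 20.860458374023438) 36.34374469909261
t 2.2 pos [538.34 117.27  72.22] f [-0.82 -0.61  0.19] w 0.749 ff 0.0
turn [ 0.0014 -0.0043  0.0017] shift [-0.0196 -0.0114  0.148 ]
```

Emit:
arm_command --moves '[[[0, 0, 0], [0, 0, 0.05], 0.75], [[0, 0, 0], [0, 0, 0.1], 0.75], [[0, 0, 0], [0, 0, 0.15], 0.75], [[0, 0, 0], [0, 0, 0.2], 0.75], [[0, 0, 0], [0, 0, 0.2], 0.75]]'

```text
t: 2.7
tool_pos: [541.2, 115.4, 44.6]
orientation: [0.463, -3.106, -0.0]
ft_force: [-0.8, -0.3, 0.5]
gripper_width: 0.752
finger_force: 0.0
```

```bash
python3 - <<'E'
from h import *
plan(542,116,32,106.95)
E
```

```text
t 2.7 pos [541.24 115.37  44.64] f [-0.8  -0.27  0.48] w 0.752 ff 0.0
turn [ 0.0002 -0.0009  0.0003] shift [-0.0062  0.0025  0.0843]
```

Emit:
arm_command --moves '[[[0, 0, 0], [-0.005, 0.002, 0.03], 0.75], [[0, 0, 0], [-0.005, 0.002, 0.055], 0.75], [[0, 0, 0], [-0.005, 0.002, 0.075], 0.75], [[0, 0, 0], [-0.005, 0.002, 0.083], 0.75], [[0, 0, 0], [-0.005, 0.002, 0.083], 0.75]]'

```text
t: 3.2
tool_pos: [542.4, 115.9, 32.8]
orientation: [0.464, -3.107, -0.0]
ft_force: [-0.5, 0.3, 0.4]
gripper_width: 0.751
finger_force: 0.0
```

```bash
python3 - <<'E'
from h import *
plan(542,116,32,106.95)
E
```

```text
t 3.2 pos [542.36 115.95  32.82] f [-0.47  0.27  0.38] w 0.751 ff 0.0
turn [ 0.0001 -0.0003  0.0004] shift [0.0022 0.001  0.0055]
```

Emit:
arm_command --moves '[[[0, 0, 0], [0.002, 0, 0.003], 0.45], [[0, 0, 0], [0.002, 0, 0.003], 0.3], [[0, 0, 0], [0.002, 0, 0.003], 0], [[0, 0, 0], [0.002, 0, 0.003], 0], [[0, 0, 0], [0.002, 0, 0.003], 0]]' --newtons 55

```text
t: 3.7
tool_pos: [542.3, 116.0, 32.8]
orientation: [-0.464, 3.107, 0.0]
ft_force: [-0.4, -0.2, -0.1]
gripper_width: 0.452
finger_force: 55.0
```

Emit:
arm_command --moves '[[[0, 0, 0], [0, 0, 0], 0], [[0, 0, 0], [0, 0, 0], 0], [[0, 0, 0], [0, 0, 0], 0], [[0, 0, 0], [0, 0, 0], 0], [[0, 0, 0], [0, 0, 0], 0]]'

```text
t: 4.2
tool_pos: [542.3, 116.0, 32.8]
orientation: [-0.464, 3.107, 0.0]
ft_force: [-0.9, 1.2, 1.7]
gripper_width: 0.453
finger_force: 55.0
```

Emit:
arm_command --moves '[[[0, 0, 0], [0, 0, -0.015], 0], [[0, 0, 0], [0, 0, -0.04], 0], [[0, 0, 0], [0, 0, -0.08], 0], [[0, 0, 0], [0, 0, -0.14], 0], [[0, 0, 0], [0, 0, -0.2], 0]]'

```text
t: 4.7
tool_pos: [542.6, 115.9, 64.3]
orientation: [-0.464, 3.107, -0.0]
ft_force: [-0.0, -0.2, -0.8]
gripper_width: 0.45
finger_force: 55.0
```

Emit:
arm_command --moves '[[[0, 0, 0], [0, 0, -0.1], 0], [[0, 0, 0], [0, 0, -0.2], 0], [[0, 0, 0], [0, 0, -0.3], 0], [[0, 0, 0], [0, 0, -0.4], 0], [[0, 0, 0], [0, 0, -0.4], 0]]'

```text
t: 5.2
tool_pos: [544.3, 116.1, 126.1]
orientation: [-0.463, 3.102, -0.001]
ft_force: [0.6, 0.1, -0.8]
gripper_width: 0.453
finger_force: 55.0
```

```bash
python3 - <<'E'
from h import *
plan(520,-189,120,106.95)
im,d,W=cloud("wrist"); im2,d2,W2=cloud("scene")
cv2.imwrite("pics/w3.png",np.vstack([im[150:330,60:460],cv2.resize(im2[120:280,280:470],(400,337))]))
E
```

```text
t 5.2 pos [544.34 116.06 126.13] f [ 0.6   0.06 -0.8 ] w 0.453 ff 54.99954879283905
turn [-0.0008  0.0034  0.0004] shift [ 0.7497 -1.8975  0.0393]
```

View pics/w3.png

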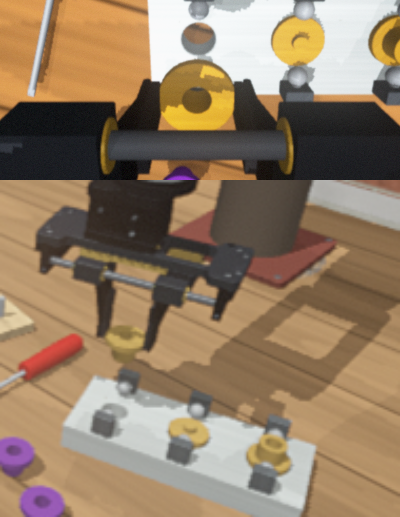

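The bushing is held upright in the fingers at about (257,245) in the wrist image. Its seat is empty, and the plug and collared part are still seated. Next I'll carry it over the wheel.

Emit:
arm_command --moves '[[[0, 0, 0], [0.08, -0.2, -0.02], 0], [[0, 0, 0], [0.18, -0.45, -0.02], 0], [[0, 0, 0], [0.28, -0.7, -0.02], 0], [[0, 0, 0], [0.36, -0.9, -0.02], 0], [[0, 0, 0], [0.38, -0.96, -0.02], 0]]'

```text
t: 5.8
tool_pos: [528.7, -41.1, 124.5]
orientation: [0.459, -3.106, 0.0]
ft_force: [0.1, -0.0, -1.2]
gripper_width: 0.454
finger_force: 55.0
```

Emit:
arm_command --moves '[[[0, 0, 0], [0.08, -0.2, 0], 0], [[0, 0, 0], [0.18, -0.45, 0], 0], [[0, 0, 0], [0.28, -0.7, 0], 0], [[0, 0, 0], [0.35, -0.88, 0], 0], [[0, 0, 0], [0.37, -0.93, 0], 0]]'

```text
t: 6.3
tool_pos: [516.9, -190.1, 124.9]
orientation: [0.46, -3.107, -0.0]
ft_force: [0.6, 0.2, -1.3]
gripper_width: 0.455
finger_force: 55.0
```

Emit:
arm_command --moves '[[[0, 0, 0], [0, 0, 0], 0], [[0, 0, 0], [0, 0, 0], 0], [[0, 0, 0], [0, 0, 0], 0], [[0, 0, 0], [0, 0, 0], 0], [[0, 0, 0], [0, 0, 0], 0]]'

```text
t: 6.8
tool_pos: [517.7, -187.2, 125.7]
orientation: [-0.466, 3.107, 0.0]
ft_force: [0.7, -0.4, -0.7]
gripper_width: 0.454
finger_force: 55.0
```

```bash
python3 - <<'E'
from h import *
plan(520,-189,120,106.95)
im,d,W=cloud("wrist"); m=camera_model("wrist"); np.savez("/tmp/w4.npz",im=im,W=W,M=m["world_to_cam"]); cv2.imwrite("pics/w4.png",im)
E
```

```text
t 6.8 pos [ 517.68 -187.19  125.67] f [ 0.68 -0.41 -0.67] w 0.454 ff 54.99974191188812
turn [0.0001 0.     0.0013] shift [-0.0112 -0.0161  0.0378]
```

View pics/w4.png

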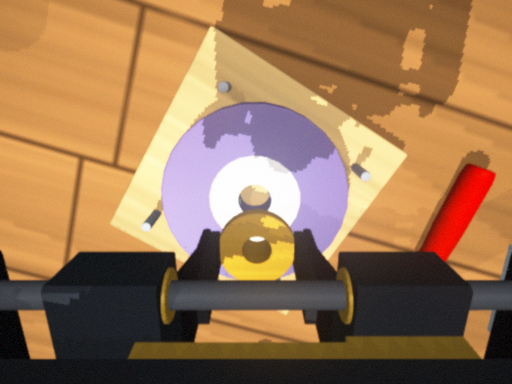

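The bore is at about (254,199), partly hidden by the held flange at (257,247). I'll fit circles to the wheel, the paper disc and the flange.

```bash
cat > fit.py <<'E'
from h import *
from scipy.optimize import least_squares
m=camera_model("wrist")
def fit(f,zf,paper=(200,305,150,250)):
    a=np.load(f);W=a["W"];im=a["im"];T=np.linalg.inv(a["M"]);hsv=cv2.cvtColor(im,cv2.COLOR_BGR2HSV)
    H,S,V=cv2.split(hsv)
    def ray(uv,z):
        r=np.stack([(uv[:,0]-m["cx"])/m["fx"],(uv[:,1]-m["cy"])/m["fy"],np.ones(len(uv))])
        r=(T[:3,:3]@r).T; return T[:3,3]+r*((z-T[2,3])/r[:,2])[:,None]
    def circ(mask,z,name,R0,hull=True,keep=lambda p:p[:,1]>0):
        c=max(cv2.findContours(mask.astype(np.uint8),0,1)[0],key=cv2.contourArea)
        if hull: c=cv2.convexHull(c)
        c=c[:,0].astype(float); c=c[keep(c)]; P=ray(c,z)[:,:2]
        s=least_squares(lambda q:np.hypot(*(P-q[:2]).T)-q[2],[*P.mean(0),R0],loss="soft_l1",f_scale=.5)
        print(name,s.x.round(2),"rms",np.sqrt(np.mean(s.fun**2)).round(2),len(c),"px",c.mean(0).round(0))
    brass=(H>12)&(H<32)&(S>120)
    hi=W[...,2]>70
    circ((hi&brass),zf,"flange",21)
    fl=cv2.dilate((hi).astype(np.uint8),np.ones((5,5)))>0
    near=np.hypot(W[...,0]-518,W[...,1]+188)<85
    top=(abs(W[...,2]-40)<6)&near
    vt=lambda p:~fl[np.clip(p[:,1].astype(int),0,383),np.clip(p[:,0].astype(int),0,511)]&(p[:,1]<235)
    vt2=lambda p:vt(p)&(p[:,1]<210)
    viol=(H>115)&(H<150)&(S>40)&near
    circ(viol|((S<40)&(V>150)&top),40,"wheel",75,keep=vt)
    pap=(S<40)&(V>130)&top
    circ(pap,40,"paper",36,keep=vt2)
    # bore: dark/brown pixels within paper
    near2=np.hypot(W[...,0]-518,W[...,1]+188)<22
    bore=(W[...,2]<37)&near2
    v,u=np.nonzero(bore&~fl); 
    if len(u): print("bore px",u.min(),u.max(),v.min(),v.max()); 
    g=cv2.morphologyEx((~pap&~fl).astype(np.uint8),cv2.MORPH_OPEN,np.ones((3,3)))
    k=np.zeros_like(g);k[150:250,200:310]=g[150:250,200:310]
    cs=[c for c in cv2.findContours(k,1,1)[0] if 150<cv2.contourArea(c)<2500]
    for c in cs:
        c=c[:,0].astype(float);q=vt(c)
        c=c[q]
        if len(c)<8: continue
        P=ray(c,40)[:,:2];s=least_squares(lambda q:np.hypot(*(P-q).T)-13.2,P.mean(0),loss="soft_l1",f_scale=.5)
        print("bore?",s.x.round(2),np.sqrt(np.mean(s.fun**2)).round(2),c.mean(0),len(c))
E
python3 - <<'E'
from fit import *
fit("/tmp/w4.npz",129.9)
E
```

```text
flange [ 665.34 -112.41  141.17] rms 3.34 11 px [265. 348.]
wheel [ 521.24 -189.37   73.81] rms 0.21 40 px [248. 158.]
paper [ 521.94 -189.19   36.42] rms 0.11 22 px [256. 175.]
bore px 239 271 184 208
bore? [ 519.79 -189.72] 2.67 [254.32941176 197.41176471] 85
```

```bash
sed -i 's/circ((hi&brass),zf/bx=np.zeros_like(hi);bx[205:288,212:302]=1;circ((hi\&brass\&bx),zf/' fit.py
python3 - <<'E'
from fit import *
fit("/tmp/w4.npz",129.9)
fit("/tmp/w4.npz",131)
a=np.load("/tmp/w4.npz");im=a["im"];W=a["W"]
for v in range(180,212,3): print(v," ".join("%3d"%x for x in im[v,232:282:2,0]))
print(W[247-25,255],W[247,285])
s=read_state();print(s["tool_pos"])
E
```

```text
flange [ 517.36 -188.65   20.86] rms 0.27 27 px [256. 241.]
wheel [ 521.24 -189.37   73.81] rms 0.21 40 px [248. 158.]
paper [ 521.94 -189.19   36.42] rms 0.11 22 px [256. 175.]
bore px 239 271 184 208
bore? [ 519.79 -189.72] 2.67 [254.32941176 197.41176471] 85
flange [ 516.8  -188.82   20.71] rms 0.26 27 px [256. 241.]
wheel [ 521.24 -189.37   73.81] rms 0.21 40 px [248. 158.]
paper [ 521.94 -189.19   36.42] rms 0.11 22 px [256. 175.]
bore px 239 271 184 208
bore? [ 519.79 -189.72] 2.67 [254.32941176 197.41176471] 85
180 254 254 254 254 254 254 254 254 254 253 254 254 254 254 254 254 254 254 254 254 254 254 254 254 254
183 254 254 254 254 254 254 253 253 253 253 252 252 252 253 254 254 254 254 254 254 254 254 254 254 254
186 254 254 254 254 254 254 252 229 167 142 179 182 186 187 202 233 252 254 254 254 254 254 254 254 254
189 254 254 254 254 253 232 149 140 142 144 143 152 187 195 195 196 200 224 251 253 253 254 254 253 254
192 254 254 254 253 214 144 140 144 140 144 150 151 150 151 161 160 181 173 184 251 254 254 254 254 254
195 254 254 253 244 131 140 139 141 141 142 150 151 152 152 151 151 150 149 156 226 254 254 254 254 254
198 254 254 253 198 128 133 138 139 138 143 147 151 151 153 151 151 147 146 128 148 252 253 254 254 254
201 254 254 254 199 146 119 133 137 139 137 146 142 147 145 145 149 146 129 122 145 252 254 254 253 253
204 254 254 254 240 132 121 124 131 134 134 146 145 140 141 136 129 124 121 119 186 253 254 253 254 253
207 254 254 254 253 191 121 124 122 126 124 129 125 126 123 121 124 119 119 141 247 253 253 253 253 253
210 254 254 254 254 252 184 114 103  99  95  91  91  91  89  89  93  87  98 218 250 252 253 252 252 252
[ 502.75967224 -193.82634571  129.6201596 ] [ 512.0525856  -174.30155691  129.13315017]
[ 517.65970265 -187.3852156   125.70320555]
```

```bash
python3 - <<'E'
from fit import *
a=np.load("/tmp/w4.npz");im=a["im"];T=np.linalg.inv(a["M"])
E=[]
for v in range(187,209):
    r=im[v,225:285,0].astype(float); k=np.nonzero(r<220)[0]
    E+=[(225+k[0]-.5,v),(225+k[-1]+.5,v)]
E=np.array(E); r=np.stack([(E[:,0]-m["cx"])/m["fx"],(E[:,1]-m["cy"])/m["fy"],np.ones(len(E))]); r=(T[:3,:3]@r).T
P=(T[:3,3]+r*((40-T[2,3])/r[:,2])[:,None])[:,:2]
s=least_squares(lambda q:np.hypot(*(P-q[:2]).T)-q[2],[*P.mean(0),13],loss="soft_l1",f_scale=.3);print(s.x,np.sqrt(np.mean(s.fun**2)))
E
```

```text
[ 522.0846766  -189.11563584   13.20739523] 0.2541218074545308
```

```bash
python3 - <<'E'
from h import *
plan(522.3,-187.8,66,106.95)
E
```

```text
t 6.85 pos [ 517.66 -187.39  125.7 ] f [-0.17  0.07 -0.39] w 0.453 ff 54.99965786933899
turn [0.     0.0001 0.0011] shift [-0.0287 -0.0117  0.398 ]
```

Emit:
arm_command --moves '[[[0, 0, 0], [-0.029, -0.012, 0.1], 0], [[0, 0, 0], [-0.029, -0.012, 0.2], 0], [[0, 0, 0], [-0.029, -0.012, 0.29], 0], [[0, 0, 0], [-0.029, -0.012, 0.36], 0], [[0, 0, 0], [-0.029, -0.012, 0.38], 0]]'

```text
t: 7.35
tool_pos: [520.6, -187.8, 66.0]
orientation: [0.463, -3.104, -0.004]
ft_force: [-0.0, -0.7, -1.2]
gripper_width: 0.457
finger_force: 55.0
```

Emit:
arm_command --moves '[[[0, 0, 0], [0, 0, 0], 0], [[0, 0, 0], [0, 0, 0], 0], [[0, 0, 0], [0, 0, 0], 0], [[0, 0, 0], [0, 0, 0], 0], [[0, 0, 0], [0, 0, 0], 0]]'

```text
t: 7.85
tool_pos: [522.5, -188.7, 69.2]
orientation: [-0.464, 3.106, -0.001]
ft_force: [-0.0, 0.1, -1.2]
gripper_width: 0.453
finger_force: 55.0
```

```bash
python3 - <<'E'
from h import *
plan(522.3,-187.8,66,106.95)
im,d,W=cloud("wrist");m=camera_model("wrist"); np.savez("/tmp/w5.npz",im=im,W=W,M=m["world_to_cam"])
im2,d2,W2=cloud("scene")
cv2.imwrite("pics/w5.png",np.vstack([cv2.resize(im[160:310,130:390],(520,300)),cv2.resize(im2[150:225,190:320],(520,300))]))
E
```

```text
t 7.85 pos [ 522.51 -188.73   69.18] f [-0.02  0.07 -1.17] w 0.453 ff 54.99963462352753
turn [-0.0004  0.0004  0.0004] shift [-0.0004  0.0064  0.0212]
```

View pics/w5.png

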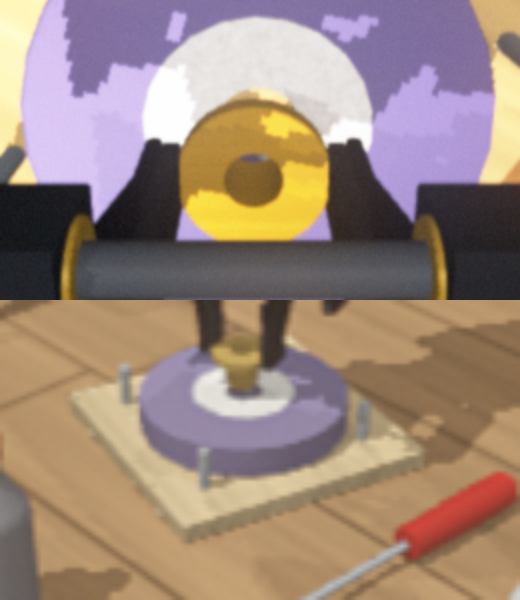

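The bushing stands just above the bore and looks centred on the paper disc. I'll check this numerically.

```bash
python3 - <<'E'
from fit import *
a=np.load("/tmp/w5.npz");W=a["W"];im=a["im"];T=np.linalg.inv(a["M"]);H,S,V=cv2.split(cv2.cvtColor(im,cv2.COLOR_BGR2HSV))
def circ(mask,z,R0,keep):
    c=cv2.convexHull(max(cv2.findContours(mask.astype(np.uint8),0,1)[0],key=cv2.contourArea))[:,0].astype(float); c=c[keep(c)]
    r=(T[:3,:3]@np.stack([(c[:,0]-m["cx"])/m["fx"],(c[:,1]-m["cy"])/m["fy"],np.ones(len(c))])).T
    P=(T[:3,3]+r*((z-T[2,3])/r[:,2])[:,None])[:,:2]
    s=least_squares(lambda q:np.hypot(*(P-q[:2]).T)-q[2],[*P.mean(0),R0],loss="soft_l1",f_scale=.4);print(s.x.round(2),np.sqrt(np.mean(s.fun**2)).round(2),len(c))
bx=np.zeros_like(S,bool);bx[208:280,215:298]=1
fl=bx&(S>120)&(H>12)&(H<35)&(abs(W[...,2]-73)<6)
circ(fl,73.4,21,lambda p:p[:,1]<277)
pap=(abs(W[...,2]-40)<5)&(S<45)&(V>120);pap[:,:195]=0;pap[:,325:]=0
circ(pap,40,36,lambda p:p[:,1]<225)
wh=(abs(W[...,2]-40)<5)&(np.hypot(W[...,0]-522,W[...,1]+189)<82)
circ(wh,40,75,lambda p:p[:,1]<235)
E
```

```text
[ 521.32 -190.06   20.94] 0.5 24
[ 521.91 -188.97   36.33] 0.1 25
[ 520.7  -189.14   73.66] 0.12 33
```

Emit:
arm_command --moves '[[[0, 0, 0], [-0.005, 0.005, 0.01], 0], [[0, 0, 0], [-0.005, 0.005, 0.02], 0], [[0, 0, 0], [-0.005, 0.005, 0.03], 0], [[0, 0, 0], [-0.005, 0.005, 0.038], 0], [[0, 0, 0], [-0.005, 0.005, 0.045], 0]]'

```text
t: 8.45
tool_pos: [522.6, -187.6, 61.6]
orientation: [0.464, -3.107, -0.0]
ft_force: [-0.0, 0.7, -0.8]
gripper_width: 0.453
finger_force: 55.0
```

Emit:
arm_command --moves '[[[0, 0, 0], [0, 0, 0.001], 0], [[0, 0, 0], [0, 0, 0.002], 0], [[0, 0, 0], [0, 0, 0.003], 0], [[0, 0, 0], [0, 0, 0.003], 0], [[0, 0, 0], [0, 0, 0.003], 0]]'

```text
t: 8.95
tool_pos: [522.7, -187.6, 61.5]
orientation: [-0.464, 3.107, -0.0]
ft_force: [0.1, -0.1, -0.8]
gripper_width: 0.451
finger_force: 55.0
```

Emit:
arm_command --moves '[[[0, 0, 0], [0, 0, 0.003], 0], [[0, 0, 0], [0, 0, 0.006], 0], [[0, 0, 0], [0, 0, 0.009], 0], [[0, 0, 0], [0, 0, 0.01], 0], [[0, 0, 0], [0, 0, 0.01], 0]]'

```text
t: 9.45
tool_pos: [522.6, -187.6, 59.9]
orientation: [0.464, -3.107, -0.0]
ft_force: [-0.5, -0.4, -1.0]
gripper_width: 0.453
finger_force: 55.0
```

Emit:
arm_command --moves '[[[0, 0, 0], [0, 0, 0.003], 0], [[0, 0, 0], [0, 0, 0.006], 0], [[0, 0, 0], [0, 0, 0.009], 0], [[0, 0, 0], [0, 0, 0.01], 0], [[0, 0, 0], [0, 0, 0.01], 0]]'

```text
t: 9.95
tool_pos: [522.7, -187.6, 58.4]
orientation: [0.464, -3.107, -0.0]
ft_force: [0.6, 0.2, -0.8]
gripper_width: 0.457
finger_force: 55.0
```

Emit:
arm_command --moves '[[[0, 0, 0], [0, 0, 0.003], 0], [[0, 0, 0], [0, 0, 0.006], 0], [[0, 0, 0], [0, 0, 0.009], 0], [[0, 0, 0], [0, 0, 0.01], 0], [[0, 0, 0], [0, 0, 0.01], 0]]'

```text
t: 10.45
tool_pos: [522.6, -187.6, 56.9]
orientation: [0.464, -3.107, -0.0]
ft_force: [-0.3, -0.7, -0.8]
gripper_width: 0.452
finger_force: 55.0
```

Emit:
arm_command --moves '[[[0, 0, 0], [0, 0, 0.003], 0], [[0, 0, 0], [0, 0, 0.006], 0], [[0, 0, 0], [0, 0, 0.009], 0], [[0, 0, 0], [0, 0, 0.01], 0], [[0, 0, 0], [0, 0, 0.01], 0]]'

```text
t: 10.95
tool_pos: [522.6, -187.7, 55.8]
orientation: [0.464, -3.107, 0.0]
ft_force: [-4.3, 1.2, 4.7]
gripper_width: 0.454
finger_force: 55.0
```

Emit:
arm_command --moves '[[[0, 0, 0], [0.003, 0.0015, 0], 0], [[0, 0, 0], [0.003, 0.0015, 0.002], 0], [[0, 0, 0], [0.003, 0.0015, 0.004], 0], [[0, 0, 0], [0.003, 0.0015, 0.006], 0], [[0, 0, 0], [0.003, 0.0015, 0.006], 0]]'

```text
t: 11.45
tool_pos: [522.1, -187.4, 54.2]
orientation: [0.464, -3.107, -0.0]
ft_force: [0.1, -0.6, -0.7]
gripper_width: 0.454
finger_force: 55.0
```

```bash
python3 - <<'E'
from h import *
plan(522.3,-187.8,50,106.95)
E
```

```text
t 11.45 pos [ 522.08 -187.43   54.24] f [ 0.09 -0.57 -0.66] w 0.454 ff 54.999847412109375
turn [ 0.0002 -0.0001  0.0004] shift [-0.0007 -0.0028  0.0283]
```

Free again. I'll carry on pressing in small steps and watch the force.

Emit:
arm_command --moves '[[[0, 0, 0], [0, 0, 0.002], 0], [[0, 0, 0], [0, 0, 0.004], 0], [[0, 0, 0], [0, 0, 0.006], 0], [[0, 0, 0], [0, 0, 0.007], 0], [[0, 0, 0], [0, 0, 0.007], 0]]'

```text
t: 11.95
tool_pos: [522.1, -187.6, 53.6]
orientation: [0.464, -3.107, 0.0]
ft_force: [-1.3, -0.1, 0.7]
gripper_width: 0.453
finger_force: 55.0
```

Emit:
arm_command --moves '[[[0, 0, 0], [0, 0, 0.002], 0], [[0, 0, 0], [0, 0, 0.003], 0], [[0, 0, 0], [0, 0, 0.004], 0], [[0, 0, 0], [0, 0, 0.005], 0], [[0, 0, 0], [0, 0, 0.005], 0]]'

```text
t: 12.45
tool_pos: [522.2, -187.6, 52.9]
orientation: [-0.464, 3.107, -0.0]
ft_force: [-2.5, -1.1, 3.2]
gripper_width: 0.454
finger_force: 55.0
```

Emit:
arm_command --moves '[[[0, 0, 0], [0.001, 0, 0.001], 0], [[0, 0, 0], [0.001, 0, 0.002], 0], [[0, 0, 0], [0.001, 0, 0.003], 0], [[0, 0, 0], [0.001, 0, 0.005], 0], [[0, 0, 0], [0.001, 0, 0.006], 0]]'

```text
t: 12.95
tool_pos: [522.1, -187.7, 52.1]
orientation: [0.464, -3.107, 0.0]
ft_force: [-3.8, -0.8, 6.5]
gripper_width: 0.454
finger_force: 55.0
```

Emit:
arm_command --moves '[[[0, 0, 0], [0.001, 0, 0.001], 0], [[0, 0, 0], [0.001, 0, 0.002], 0], [[0, 0, 0], [0.001, 0, 0.003], 0], [[0, 0, 0], [0.001, 0, 0.005], 0], [[0, 0, 0], [0.001, 0, 0.006], 0]]'

```text
t: 13.45
tool_pos: [521.9, -187.7, 51.4]
orientation: [0.464, -3.107, 0.0]
ft_force: [-4.3, 0.0, 7.3]
gripper_width: 0.449
finger_force: 55.0
```

Emit:
arm_command --moves '[[[0, 0, 0], [0.002, 0, 0.001], 0], [[0, 0, 0], [0.002, 0, 0.002], 0], [[0, 0, 0], [0.002, 0, 0.003], 0], [[0, 0, 0], [0.002, 0, 0.005], 0], [[0, 0, 0], [0.002, 0, 0.006], 0]]'

```text
t: 13.95
tool_pos: [521.9, -187.7, 50.9]
orientation: [-0.464, 3.107, -0.0]
ft_force: [-4.3, 0.6, 10.3]
gripper_width: 0.454
finger_force: 55.0
```

Emit:
arm_command --moves '[[[0, 0, 0], [0.001, 0, 0.001], 0], [[0, 0, 0], [0.001, 0, 0.002], 0], [[0, 0, 0], [0.001, 0, 0.003], 0], [[0, 0, 0], [0.001, 0, 0.005], 0], [[0, 0, 0], [0.001, 0, 0.006], 0]]'

```text
t: 14.45
tool_pos: [522.1, -187.7, 50.3]
orientation: [-0.464, 3.106, -0.0]
ft_force: [-4.9, 1.3, 11.3]
gripper_width: 0.455
finger_force: 55.0
```

Emit:
arm_command --moves '[[[0, 0, 0], [0.002, 0, 0.001], 0], [[0, 0, 0], [0.002, 0, 0.002], 0], [[0, 0, 0], [0.002, 0, 0.004], 0], [[0, 0, 0], [0.002, 0, 0.005], 0], [[0, 0, 0], [0.002, 0, 0.006], 0]]'

```text
t: 14.95
tool_pos: [522.1, -187.8, 49.8]
orientation: [-0.464, 3.106, -0.001]
ft_force: [-4.8, 1.0, 13.1]
gripper_width: 0.454
finger_force: 55.0
```

Emit:
arm_command --moves '[[[0, 0, 0], [0.002, 0, 0.001], 0], [[0, 0, 0], [0.002, 0, 0.002], 0], [[0, 0, 0], [0.002, 0, 0.004], 0], [[0, 0, 0], [0.002, 0, 0.005], 0], [[0, 0, 0], [0.002, 0, 0.006], 0]]'

```text
t: 15.45
tool_pos: [522.1, -187.9, 48.8]
orientation: [-0.464, 3.105, -0.001]
ft_force: [-3.0, 1.0, 9.6]
gripper_width: 0.453
finger_force: 55.0
```

Emit:
arm_command --moves '[[[0, 0, 0], [0.001, 0, 0.001], 0], [[0, 0, 0], [0.001, 0, 0.003], 0], [[0, 0, 0], [0.001, 0, 0.005], 0], [[0, 0, 0], [0.001, 0, 0.007], 0], [[0, 0, 0], [0.001, 0, 0.008], 0]]'

```text
t: 15.95
tool_pos: [522.2, -188.0, 47.6]
orientation: [-0.463, 3.104, -0.001]
ft_force: [-1.6, 1.0, 8.6]
gripper_width: 0.451
finger_force: 55.0
```

Emit:
arm_command --moves '[[[0, 0, 0], [0, 0, 0.001], 0], [[0, 0, 0], [0, 0, 0.003], 0], [[0, 0, 0], [0, 0, 0.005], 0], [[0, 0, 0], [0, 0, 0.007], 0], [[0, 0, 0], [0, 0, 0.008], 0]]'

```text
t: 16.45
tool_pos: [522.2, -188.0, 46.3]
orientation: [-0.464, 3.104, -0.001]
ft_force: [-1.5, 0.5, 9.1]
gripper_width: 0.452
finger_force: 55.0
```

Emit:
arm_command --moves '[[[0, 0, 0], [0, 0, 0.001], 0], [[0, 0, 0], [0, 0, 0.003], 0], [[0, 0, 0], [0, 0, 0.005], 0], [[0, 0, 0], [0, 0, 0.007], 0], [[0, 0, 0], [0, 0, 0.008], 0]]'

```text
t: 16.95
tool_pos: [522.2, -188.0, 45.1]
orientation: [-0.464, 3.104, -0.001]
ft_force: [-1.7, 1.5, 9.3]
gripper_width: 0.455
finger_force: 55.0
```

Emit:
arm_command --moves '[[[0, 0, 0], [0, 0, 0.001], 0], [[0, 0, 0], [0, 0, 0.003], 0], [[0, 0, 0], [0, 0, 0.005], 0], [[0, 0, 0], [0, 0, 0.007], 0], [[0, 0, 0], [0, 0, 0.008], 0]]'

```text
t: 17.45
tool_pos: [522.2, -188.0, 44.1]
orientation: [-0.463, 3.104, -0.001]
ft_force: [-2.5, 2.1, 12.6]
gripper_width: 0.454
finger_force: 55.0
```

Emit:
arm_command --moves '[[[0, 0, 0], [0, 0, 0.001], 0], [[0, 0, 0], [0, 0, 0.002], 0], [[0, 0, 0], [0, 0, 0.003], 0], [[0, 0, 0], [0, 0, 0.004], 0], [[0, 0, 0], [0, 0, 0.005], 0]]'

```text
t: 17.95
tool_pos: [522.1, -188.0, 43.4]
orientation: [-0.464, 3.105, -0.001]
ft_force: [-4.2, 1.1, 13.0]
gripper_width: 0.452
finger_force: 55.0
```

Emit:
arm_command --moves '[[[0, 0, 0], [0.001, 0, 0.001], 0], [[0, 0, 0], [0.001, 0, 0.002], 0], [[0, 0, 0], [0.001, 0, 0.003], 0], [[0, 0, 0], [0.001, 0, 0.004], 0], [[0, 0, 0], [0.001, 0, 0.005], 0]]'

```text
t: 18.45
tool_pos: [522.1, -188.0, 42.5]
orientation: [-0.464, 3.104, -0.001]
ft_force: [-1.3, 0.7, 8.3]
gripper_width: 0.452
finger_force: 55.0
```

Emit:
arm_command --moves '[[[0, 0, 0], [0.001, 0, 0.001], 0], [[0, 0, 0], [0.001, 0, 0.002], 0], [[0, 0, 0], [0.001, 0, 0.003], 0], [[0, 0, 0], [0.001, 0, 0.004], 0], [[0, 0, 0], [0.001, 0, 0.004], 0]]'

```text
t: 18.95
tool_pos: [522.0, -188.0, 42.1]
orientation: [-0.463, 3.104, -0.001]
ft_force: [-2.1, 1.8, 12.0]
gripper_width: 0.455
finger_force: 55.0
```

Emit:
arm_command --moves '[[[0, 0, 0], [0, 0, 0.001], 0], [[0, 0, 0], [0, 0, 0.002], 0], [[0, 0, 0], [0, 0, 0.003], 0], [[0, 0, 0], [0, 0, 0.004], 0], [[0, 0, 0], [0, 0, 0.004], 0]]'

```text
t: 19.45
tool_pos: [522.1, -188.1, 42.0]
orientation: [-0.463, 3.104, -0.001]
ft_force: [-4.3, 2.6, 15.3]
gripper_width: 0.454
finger_force: 55.0
```

Emit:
arm_command --moves '[[[0, 0, 0], [0, 0, 0.001], 0], [[0, 0, 0], [0, 0, 0.002], 0], [[0, 0, 0], [0, 0, 0.003], 0], [[0, 0, 0], [0, 0, 0.004], 0], [[0, 0, 0], [0, 0, 0.004], 0]]'

```text
t: 19.95
tool_pos: [522.1, -188.0, 41.8]
orientation: [-0.464, 3.104, -0.001]
ft_force: [-4.9, 2.8, 18.7]
gripper_width: 0.45
finger_force: 55.0
```

Emit:
arm_command --moves '[[[0, 0, 0], [0, 0, 0.001], 0], [[0, 0, 0], [0, 0, 0.002], 0], [[0, 0, 0], [0, 0, 0.003], 0], [[0, 0, 0], [0, 0, 0.004], 0], [[0, 0, 0], [0, 0, 0.004], 0]]'

```text
t: 20.45
tool_pos: [522.1, -188.1, 41.6]
orientation: [-0.464, 3.104, -0.001]
ft_force: [-6.7, 2.7, 21.4]
gripper_width: 0.453
finger_force: 55.0
```

Emit:
arm_command --moves '[[[0, 0, 0], [0, 0, 0.001], 0], [[0, 0, 0], [0, 0, 0.002], 0], [[0, 0, 0], [0, 0, 0.003], 0], [[0, 0, 0], [0, 0, 0.003], 0], [[0, 0, 0], [0, 0, 0.003], 0]]'

```text
t: 20.95
tool_pos: [522.1, -188.1, 41.5]
orientation: [-0.464, 3.104, -0.001]
ft_force: [-8.8, 4.1, 23.8]
gripper_width: 0.454
finger_force: 55.0
```

Emit:
arm_command --moves '[[[0, 0, 0], [0.001, 0, -0.004], 0], [[0, 0, 0], [0.003, 0, -0.008], 0], [[0, 0, 0], [0.005, 0, -0.012], 0], [[0, 0, 0], [0.005, -0.001, -0.016], 0], [[0, 0, 0], [0.005, -0.001, -0.018], 0]]'

```text
t: 21.45
tool_pos: [521.9, -188.1, 42.4]
orientation: [-0.463, 3.103, -0.001]
ft_force: [0.3, 2.8, 6.7]
gripper_width: 0.453
finger_force: 55.0
```

Emit:
arm_command --moves '[[[0, 0, 0], [0, 0.002, -0.003], 0], [[0, 0, 0], [0, 0.002, -0.006], 0], [[0, 0, 0], [0, 0.002, -0.008], 0], [[0, 0, 0], [0, 0.002, -0.008], 0], [[0, 0, 0], [0, 0.002, -0.008], 0]]'

```text
t: 21.95
tool_pos: [521.6, -188.1, 42.7]
orientation: [-0.463, 3.103, -0.001]
ft_force: [6.1, 1.7, 2.7]
gripper_width: 0.45
finger_force: 55.0
```

Emit:
arm_command --moves '[[[0, 0, 0], [0, 0, 0], 0.5], [[0, 0, 0], [0, 0, 0], 0.6], [[0, 0, 0], [0, 0, 0], 0.7], [[0, 0, 0], [0, 0, 0], 0.75], [[0, 0, 0], [0, 0, 0], 0.75]]'

```text
t: 22.45
tool_pos: [519.1, -188.0, 41.6]
orientation: [0.464, -3.106, -0.001]
ft_force: [-0.5, -0.0, 0.2]
gripper_width: 0.723
finger_force: 0.0
```

Emit:
arm_command --moves '[[[0, 0, 0], [0, 0, -0.1], 0.75], [[0, 0, 0], [0, 0, -0.25], 0.75], [[0, 0, 0], [0, 0, -0.4], 0.75], [[0, 0, 0], [0, 0, -0.5], 0.75], [[0, 0, 0], [0, 0, -0.5], 0.75]]'

```text
t: 22.95
tool_pos: [521.7, -189.2, 120.6]
orientation: [-0.463, 3.103, -0.005]
ft_force: [-0.2, 0.2, 0.5]
gripper_width: 0.751
finger_force: 0.0
```

```bash
python3 - <<'E'
from h import *
plan(522.3,-187.8,50,106.95)
im,d,W=cloud("wrist");m=camera_model("wrist"); np.savez("/tmp/w6.npz",im=im,W=W,M=m["world_to_cam"])
H,S,V=cv2.split(cv2.cvtColor(im,cv2.COLOR_BGR2HSV))
rr=np.hypot(W[...,0]-522,W[...,1]+189.2)
f=(rr<18)&(rr>10)&(S>100)&(W[...,2]>35)&(W[...,2]<70); P=W[f]; A=np.c_[P[:,:2]-[522,-189.2],np.ones(len(P))]
c=np.linalg.lstsq(A,P[:,2],rcond=None)[0]; print("flange top plane",c,len(P))
for lo,hi in((24,34),(40,70)):
    g=(rr<hi)&(rr>lo)&(W[...,2]>25)&(W[...,2]<60); print("wheel face",np.nanmedian(W[g][:,2]))
im2,d2,W2=cloud("scene")
cv2.imwrite("pics/w6.png",np.vstack([cv2.resize(im[100:330,100:412],(520,383)),cv2.resize(im2[155:210,205:300],(360,210),interpolation=cv2.INTER_CUBIC) if 0 else cv2.resize(im2[155:210,200:310],(520,210))]))
E
```

```text
t 22.95 pos [ 521.65 -189.18  120.55] f [-0.24  0.19  0.49] w 0.751 ff 0.0
turn [-0.0026  0.0026  0.0004] shift [-0.0049  0.0095  0.4703]
flange top plane [ 2.11944428e-03 -5.11508230e-03  4.64875791e+01] 1150
wheel face 39.78834597027095
wheel face 39.36030621295774
```

View pics/w6.png

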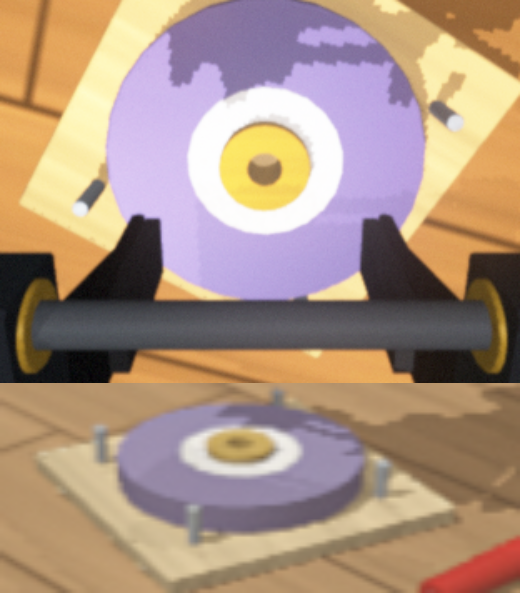

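The flange sits flat on the paper disc at about (265,167) in the top panel. Its top is 6.7 mm above the face, against a flange thickness of 7 mm, and the tilt is about 0.006 rad. The gripper is clear, so I'm handing in.

```bash
python3 -c "
from station import *
print(hand_in())"
```

```text
the job is handed in; nothing more can be done
None
```

The plain bushing is pressed home in the wheel's bore and released, its flange flush on the face; wrist readings between moves peaked at about 24 N, the plug and collared bushing were still seated at the last look, and the job was handed in at about 23 s (no verdict returned).

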